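# Change a jammed roll hub over to the next label roll

## Robot

A 6-joint arm with a two-finger parallel gripper is mounted at the origin on the work surface. World frame = base frame: x ahead of the robot, y to its left, z up, the work surface at z = 0. Lengths are in m, angles in degrees, forces in N, time in s.
With the tool pointing down it reaches from about 0.15 to 0.775 m from the base axis. Payload 6.1 kg.
Tool frame: the origin (TCP) lies on the centre line of the jaws, within the pads' length; the fingertips stand 14 mm ahead of it and the grasp point (between the pads) lies 5 mm behind it; z points along the fingers, x is the direction in which the jaws open and shut, and the axes are right-handed (so a half turn about z gives the same grasp; the last joint's range is limited). The gripper opens to 85 mm and grips with 20 to 120 N. Pads are 22 mm wide; open, the fingers measure 114 mm over their backs; the gripper's body (76 mm by 85 mm) begins 54 mm behind the grasp point. The pads swing forward as they close: fully open they stand 13 mm farther back than shut.
Start: joints at [67.838, 7.208, -2.269, 80.523, 0, 90], TCP at [0.198, 0.486, 0.245] pointing down, gripper open.
Joint ranges: [-155.77, 155.77], [-54.66, 111.73], [-72.52, 77.12], [-102.08, 115.82], [-83.92, 84.16], [-180, 180]. Speed limits (degrees/s): [136.94, 136.94, 172.46, 180, 180, 180].

## Interface

Orientations are given as a 3x3 rotation matrix whose columns are the frame's x, y, z axes.
In Python, from rig import arm gives the robot as it stands. Calls block until the motion is done:
- arm.move_to(position, orientation): joint-space move of the TCP to a pose.
- arm.move_l(position, ori=None, feed=0.15): straight line of the TCP; ori=None keeps the orientation; feed is the mean speed in m/s.
- arm.goto_joints(angles): joint-space move.
- arm.gripper_to(opening): finger opening in m; the grip force is fixed at half the most; returns when the fingers have stopped.
- arm.hold(seconds).
- arm.inverse_kinematics(position, orientation): joint angles nearest the present ones, or None.
- arm.read_state(): the state.
- arm.camera(name): name is "scene" or "top" or "wrist"; returns a dict with "color" (400x640x3 uint8, red, green, blue), "z_map" (400x640 float32, m along the optical axis (not along the pixel's ray), 0 where there is no reading), "camera_matrix" (3x3 intrinsics, pixels), "camera_from_world" (4x4, takes a point from world to camera coordinates). Camera axes: x right, y up, looking along -z (the intrinsics and any distortion apply to the point x, -y, -z); pixel columns grow to the right and rows downward; lengths in m; the calibration is good to about 2 mm. A picture is of the moment at which its call begins.
A pose or a line that the arm cannot do raises arm.Unreachable and nothing moves.
- arm.job_done(): hands the job in, once; it reports no verdict.
The state is a dict: "time": time; "q": joint angles; "qvel": joint speeds; "tau": joint torques, N m; "ee_pos": TCP position; "tcp_rot": TCP orientation; "contact_force": force on the tool from outside, world axes, zero at the start; "moment": the same for the moment, N m; "width": finger opening in m.
Only numpy, scipy, OpenCV 4.12 (cv2) and the standard library are available. Lean on these libraries where they do the work, as an engineer would, in place of code of your own. Each camera call takes 0.05 s, during which the arm holds its last target. There are 200 camera calls.

## Task

The blue hub is jammed tight in the core of the white label roll. Work it out with a twisting pull, so that the white roll stays flat on the desk where it lies instead of coming up with it, then push the hub into the core of the yellow roll until its flange lies fully down on the paper, and let go. Leave both rolls lying where they are and do not shift the stapler, mug, empty core, tape dispenser or marker cup around them.

Things in the scene. Friction and masses are not known exactly. Their poses are not given: they have to be found in the camera images.
- hub: Blue plastic roll hub, 111 mm long, 0.12 to 0.2 kg, upright. Origin on its axis at the underside of the flange, z up along it. Flange 80 mm in diameter, z 0 to 6 mm; fluted round grip above it; round plug below it, 39 mm in diameter down to z = -43 mm, then tapering to 26 mm at the tip, z = -55 mm. At the start it is fully home in the white roll, flange on the paper.
- hub_grip (a point): Middle of the hub's round grip, on its axis 33 mm above the hub's origin: 46 mm in diameter, from 6 to 56 mm above that origin. Turning the jammed hub takes up to 0.7 N m, so it needs a firm hold. No thread, no stop: it turns either way and back.
- white_core (a point): Mouth of the white roll's brown core, on the axis at the top face. The core grips the plug for the first 27 mm out. Drawn straight, the hub holds with 29 to 36 N, more than the roll's weight, so the roll comes up too. While the hub turns the drag is small (rise over arc at 19.5 mm radius: about 9 N at 5 mm per rad); full grip returns when turning stops, so the pull peaks at reversals. Beyond 27 mm it is free.
- yellow_core (a point): Mouth of the yellow roll's core, on the axis at the top face: the hub's origin comes here when home. This core is empty and grips only lightly: the hub's weight does not take it home, a push of 5 to 10 N does.
- white_roll: Roll of white labels lying flat, core upright: 190 mm in diameter, 102 mm high, 2.3 to 2.7 kg, only resting on the desk. Origin on its axis at the underside, z up; x and y lie anyhow. Core bore 42 mm, right through. Desk friction keeps it from turning with the hub as long as the pull stays well below its weight.
- yellow_roll: Roll of yellow labels, same sizes and mass as the white one, lying flat with its core upright and empty (bore 42 mm); origin on its axis at the underside, z up.
- stapler: Bystander: red and black stapler lying between the rolls, 135 x 36 mm, 46 mm high; origin under its centre, x along its length.
- mug: Bystander: teal-blue mug, 80 mm in diameter, 92 mm high; origin under its centre, handle at +y reaching 72 mm out.
- spare_core: Bystander: empty cardboard core standing upright, 51 mm in diameter, 102 mm high; origin under its centre. Not to be used.
- tape_dispenser: Bystander: grey desk tape dispenser, 150 x 62 mm, 80 mm high; origin under its centre.
- marker_cup: Bystander: dark steel cup with markers, 76 mm in diameter, markers up to 142 mm high; origin under its centre.
Mind the look-alikes: they are no part of the job. What is meant by the hub is not green, and is the smaller of those in its own colour.

How it is judged:
By the outcome, as a careful person would: the job done as asked, in the order asked, and still so for the second after the job is handed in, with the robot touching nothing.
It also fails if it takes over 72 s, if anything falls off the work surface, if the arm or the gripper's body presses on something with over 40 N, if the wrist force passes 120 N, or if a joint passes its speed limit or range.

## Working session

There is one attempt and no reset: what is moved stays moved. The work goes in short steps, each a Python script; the robot and the scene stay as the last script left them, time stands still between calls to the robot, and variables do not carry over. Pictures are saved under pics/ and viewed, about 8 in all and at most 12, crops included, and the job is handed in when it is done.

```bash
mkdir -p pics; ls; cat > h.py <<'E'
import numpy as np, cv2
from rig import arm
def snap(name,fn):
    c=arm.camera(name); cv2.imwrite(f'pics/{fn}.png',c['color'][:,:,::-1]); np.savez(f'pics/{fn}.npz',**c); return c
def pts(c):
    z=c['z_map']; K=c['camera_matrix']; v,u=np.mgrid[:400,:640]
    p=np.stack([(u-K[0,2])/K[0,0]*z,-(v-K[1,2])/K[1,1]*z,-z,np.ones_like(z)],-1)
    return (p@np.linalg.inv(c['camera_from_world']).T)[...,:3]
E
python3 - <<'E'
from h import *
a=snap('top','top'); b=snap('scene','scene')
cv2.imwrite('pics/top2.png',cv2.resize(a['color'][:,:,::-1],(800,500)))
print(a.keys(),a['camera_matrix'],arm.read_state()['time'],arm.read_state()['tcp_rot'])
E
```

```text
pics
dict_keys(['color', 'z_map', 'camera_matrix', 'camera_from_world']) [[497.47695282   0.         321.67261441]
 [  0.         497.47695282 208.11107427]
 [  0.           0.           1.        ]] 0.1 [[ 3.77262046e-01  9.26106377e-01 -5.71541690e-04]
 [ 9.26105432e-01 -3.77262477e-01 -1.32389517e-03]
 [-1.44168900e-03 -2.98524627e-05 -9.99998960e-01]]
```

View pics/top.png

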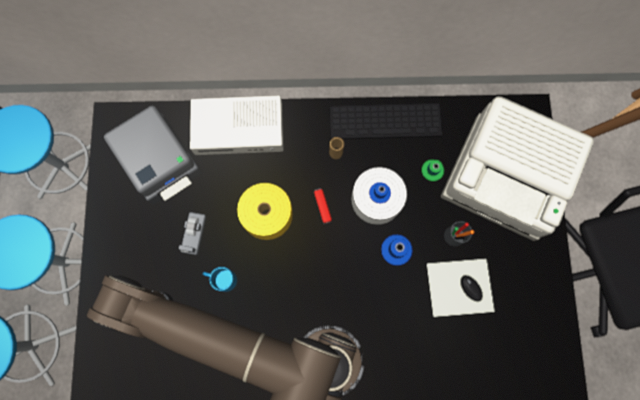

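View pics/scene.png

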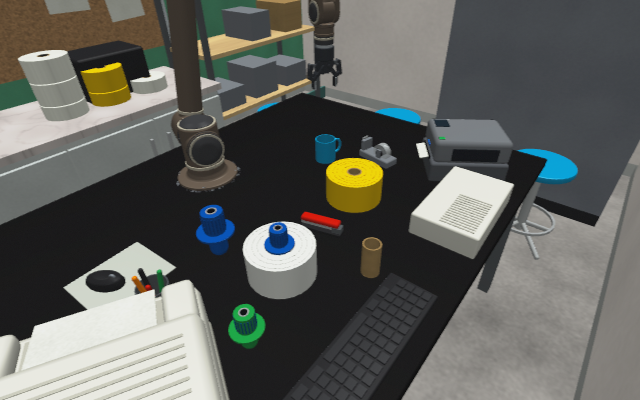

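In the top picture, three things could be taken for the hub: the blue hub in the white roll (380,192), a larger blue hub standing alone (397,248) and a green hub (432,170). I choose the one at (380,192), because it is blue, the smaller of the two blue ones, and sits in the white roll. The yellow core mouth is at (264,209). Next I'll measure their positions and take a close crop.

```bash
cat > meas.py <<'E'
from h import *
def circ(p):
    hull=cv2.convexHull((p[:,:2]*1000).astype(np.float32))
    (x,y),r=cv2.minEnclosingCircle(hull); 
    e=hull[:,0]; A=np.c_[2*e,np.ones(len(e))]; s=np.linalg.lstsq(A,(e**2).sum(1),rcond=None)[0]
    return np.round([x,y,r,s[0],s[1],np.sqrt(s[2]+s[0]**2+s[1]**2)],1)
E
python3 - <<'E'
from meas import *
for cam in('top','scene'):
    c=dict(np.load(f'pics/{cam}.npz')); P=pts(c); col=c['color'].astype(int)
    ok=c['z_map']>0
    if cam=='top':
        cen={k:P[v,u] for k,(u,v) in dict(w=(362,205),y=(264,225),hub=(380,192),big=(397,248)).items()}; print({k:v.round(3) for k,v in cen.items()})
        cw=P[192,380,:2]; cy=P[215,250,:2]
    for n,c0 in(('w',cw),('y',cy)):
        d=np.linalg.norm(P[...,:2]-c0,axis=-1)
        m=ok&(d<.14)&(abs(P[...,2]-.102)<.006); print(cam,n,'roll top',circ(P[m]),np.median(P[m][:,2]),m.sum())
    blue=(col[...,2]>col[...,0]+60)&ok&(np.linalg.norm(P[...,:2]-cw,axis=-1)<.06)
    m=blue&(P[...,2]>.145); print(cam,'grip',circ(P[m]),P[m][:,2].max(),m.sum())
    m=blue&(P[...,2]<.115)&(P[...,2]>.1); print(cam,'flange',circ(P[m]),m.sum())
c=np.load('pics/top.npz')['color'][140:270,330:460,::-1]
d=np.load('pics/scene.npz')['color'][190:320,190:320,::-1]
cv2.imwrite('pics/crop.png',cv2.resize(np.hstack([c,d]),None,fx=3,fy=3,interpolation=cv2.INTER_CUBIC))
E
```

```text
{'w': array([ 0.538, -0.131,  0.108]), 'y': array([0.474, 0.215, 0.105]), 'hub': array([ 0.571, -0.191,  0.158]), 'big': array([ 0.377, -0.241,  0.147])}
top w roll top [ 580.3 -196.1   96.   580.8 -195.1   94.4] 0.10229816203776532 1622
top y roll top [530.9 217.5  95.1 530.8 218.8  93.1] 0.10207990574896564 1730
top grip [ 580.  -194.2   23.1  580.1 -194.1   22.5] 0.16523411102894947 115
top flange [ 583.1 -196.4   38.8  582.9 -196.    38. ] 178
scene w roll top [ 582.9 -196.8   96.1  582.8 -196.9   94.6] 0.1020383022692063 2398
scene y roll top [533.1 215.2  95.7 532.6 217.1  92.7] 0.10208742955733646 1256
scene grip [ 582.  -197.4   24.4  583.7 -197.2   22.5] 0.16172214636516646 187
scene flange [ 577.9 -182.2   54.   579.5 -189.1   43.5] 298
```

View pics/crop.png

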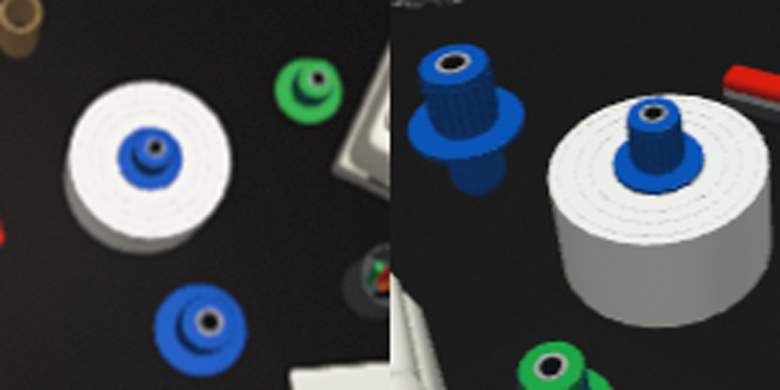

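The crop shows the smaller blue hub seated in the white roll, with its grip top at about (155,147) in the left half. The larger blue one and the green one stand apart. Choice confirmed. Now I'll refine both positions with the wrist camera.

```bash
python3 - <<'E'
from meas import *
import time
D=lambda a:np.array([[np.cos(a),np.sin(a),0],[np.sin(a),-np.cos(a),0],[0,0,-1.]])
def look(n,xy,a,fn):
    arm.move_to([*xy,.30],D(a)); c=snap('wrist',fn); P=pts(c); col=c['color'].astype(int)
    ok=c['z_map']>0; d=np.linalg.norm(P[...,:2]-xy,axis=-1); s=arm.read_state()
    print(fn,'t',round(s['time'],2),'q',np.round(s['q'],1),'pos',s['ee_pos'].round(4) if hasattr(s['ee_pos'],'round') else s['ee_pos'])
    m=ok&(d<.115)&(abs(P[...,2]-.102)<.006); print(' roll',circ(P[m]),np.median(P[m][:,2]).round(4),m.sum())
    if n=='y':
        m=ok&(d<.028)&(P[...,2]<.09); print(' bore',circ(P[m]),m.sum())
    else:
        b=ok&(d<.06)&(col[...,2]>col[...,0]+50)
        for l,h in((.15,.165),(.1,.114)):
            m=b&(P[...,2]>l)&(P[...,2]<h); print(' hub',l,circ(P[m]),m.sum())
q=np.array([.532,.217]); w=np.array([.5815,-.1955])
look('y',q,np.arctan2(q[1],q[0]),'wy')
look('w',w,np.arctan2(w[1],w[0]),'ww')
s=arm.read_state(); j=np.array(s['q']); print(s['contact_force'],s['moment'])
for z in(.131,.16,.24):
  for a in(0,90,179): 
    r=arm.inverse_kinematics([*w,z],D(np.arctan2(w[1],w[0])+np.radians(a))); print(z,a,None if r is None else np.round(r,2))
a=[cv2.imread(f'pics/{n}.png') for n in('wy','ww')]; cv2.imwrite('pics/wr.png',cv2.resize(np.hstack(a),(800,250)))
E
```

```text
wy t 1.74 q [22.3 13.2 11.8 88.6  0.  90. ] pos [0.5314 0.218  0.2999]
 roll [533.8 218.6  94.8 533.8 218.6  94.3] 0.104 21677
 bore [534.3 217.4  20.2 534.6 216.7  19. ] 865
ww t 3.33 q [-18.5  17.8  17.8  90.1   0.   90. ] pos [ 0.5818 -0.1942  0.3001]
 roll [ 583.1 -194.5   94.8  583.2 -194.4   94.4] 0.104 18476
 hub 0.15 [ 583.4 -194.2   23.8  583.4 -193.5   23.1] 1453
 hub 0.1 [ 582.4 -194.1   39.8  582.9 -194.    39.1] 1881
[ 0.25640694 -0.23544531 -0.29166026] [0.03929224 0.07640696 0.01602854]
0.131 0 [-18.58  17.96  -3.17  68.88   0.    90.  ]
0.131 90 [-18.58  17.96  -3.17  68.88   0.     0.  ]
0.131 179 [-18.58  17.96  -3.17  68.88   0.   -89.  ]
0.16 0 [-18.58  17.44  -0.19  72.37   0.    90.  ]
0.16 90 [-18.58  17.44  -0.19  72.37   0.     0.  ]
0.16 179 [-18.58  17.44  -0.19  72.37   0.   -89.  ]
0.24 0 [-18.58  17.02   9.27  82.25   0.    90.  ]
0.24 90 [-18.58  17.02   9.27  82.25   0.     0.  ]
0.24 179 [-18.58  17.02   9.27  82.25   0.   -89.  ]
```

View pics/wr.png

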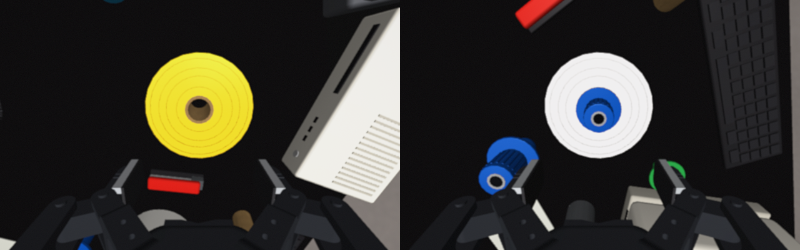

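Left: the yellow core mouth is at (199,108). Right: the hub is at (598,115), with the bystanders well clear. I'll take a second look with the wrist turned half round, to cancel any camera mounting offset.

```bash
python3 - <<'E'
from meas import *
def look(n,xy,fn):
    arm.hold(.4); c=snap('wrist',fn); P=pts(c); col=c['color'].astype(int)
    ok=c['z_map']>0; d=np.linalg.norm(P[...,:2]-xy,axis=-1); s=arm.read_state()
    print(fn,'t',round(s['time'],2),'q',np.round(s['q'],2),'pos',np.round(s['ee_pos'],4))
    m=ok&(d<.115)&(abs(P[...,2]-.102)<.006); print(' roll',circ(P[m]),np.median(P[m][:,2]).round(4),m.sum())
    if n=='y':
        m=ok&(d<.028)&(P[...,2]<.09); print(' bore',circ(P[m]),m.sum())
    else:
        b=ok&(d<.06)&(col[...,2]>col[...,0]+50)
        for l,h in((.15,.165),(.1,.114)):
            m=b&(P[...,2]>l)&(P[...,2]<h); print(' hub',l,circ(P[m]),m.sum())
w=np.array([.5825,-.1945]); y=np.array([.5335,.2180])
D=lambda a:np.array([[np.cos(a),np.sin(a),0],[np.sin(a),-np.cos(a),0],[0,0,-1.]])
A=np.arctan2(w[1],w[0])
look('w',w,'w0')
q=np.array(arm.read_state()['q']); q=arm.inverse_kinematics([*w,.30],D(A)); q=np.array(q); q[5]=-90; arm.goto_joints(list(q)); look('w',w,'w180')
print(q)
E
```

```text
w0 t 3.77 q [-18.56  17.78  17.84  90.06   0.    90.  ] pos [ 0.5816 -0.1953  0.3   ]
 roll [ 583.2 -194.5   94.8  583.2 -194.3   94.3] 0.104 18525
 hub 0.15 [ 583.3 -194.3   23.8  583.4 -193.5   23.1] 1457
 hub 0.1 [ 582.6 -194.    39.6  582.7 -194.    39.2] 1894
w180 t 6.88 q [-18.47  17.86  17.95  90.09  -0.   -90.  ] pos [ 0.5825 -0.1945  0.3   ]
 roll [ 582.3 -194.4   95.   582.5 -194.4   94.3] 0.104 18525
 hub 0.15 [ 582.4 -194.4   23.9  582.2 -195.1   23.3] 1486
 hub 0.1 [ 584.  -194.5   40.5  583.1 -194.4   39.5] 1902
[-18.46445231  17.85797166  17.94477616  90.0868045    0.
 -90.        ]
```

```bash
python3 - <<'E'
from h import *
w=[.5828,-.1944]; a=np.arctan2(w[1],w[0])
D=lambda a:np.array([[np.cos(a),np.sin(a),0],[np.sin(a),-np.cos(a),0],[0,0,-1.]])
# q6=90 at yaw a, q6=-170 at yaw a+260
R=D(a+np.radians(260))
arm.move_to([*w,.20],D(a+np.radians(180)))
q=np.array(arm.read_state()['q']); print(q.round(2)); q[5]=-172; arm.goto_joints(list(q))
R=np.array(arm.read_state()['tcp_rot'])
arm.move_l([*w,.131],feed=.08); s=arm.read_state(); print(np.round(s['contact_force'],1),np.round(s['ee_pos'],4),s['time'],s['width'])
arm.gripper_to(.040); arm.hold(.3)
s=arm.read_state(); print(np.round(s['contact_force'],1),np.round(s['moment'],2),np.round(s['ee_pos'],4),np.round(s['q'],2),s['time'],s['width']); print(np.round(s['tcp_rot'],3))
E
```

```text
[-18.45  17.15   4.5   77.4   -0.   -90.  ]
[ 0.2 -0.5  0.8] [ 0.5832 -0.1945  0.1316] 9.6667 0.08554953507368619
[-2.5 -3.1  4.2] [-0.89  0.71  0.05] [ 0.5827 -0.1951  0.1318] [-1.847e+01  1.805e+01 -2.950e+00  6.900e+01 -9.000e-02 -1.720e+02] 10.425 0.04501686153853172
[[-0.446 -0.895 -0.   ]
 [-0.895  0.446 -0.002]
 [ 0.002 -0.    -1.   ]]
```

```bash
python3 - <<'E'
from h import *
w=[.5828,-.1944]; a=np.arctan2(w[1],w[0])
def st(): 
    s=arm.read_state(); print(np.round(s['contact_force'],1),np.round(s['moment'],2),np.round(s['ee_pos'],4),np.round(s['q'],2),round(s['time'],2),round(s['width'],4))
D=np.array([[np.cos(a),np.sin(a),0],[np.sin(a),-np.cos(a),0],[0,0,-1.]])
f=lambda z,q6:[*np.array(arm.inverse_kinematics([*w,z],D))[:5],q6]
print(np.round(f(.131,-152),2))
arm.goto_joints(f(.131,-150)); st()
arm.goto_joints(f(.1595,173)); st()
snap('wrist','after'); snap('scene','after_s')
c=np.load('pics/after_s.npz')['color'][190:320,190:350,::-1]
cv2.imwrite('pics/aft.png',cv2.resize(c,None,fx=4,fy=4))
E
```

```text
[ -18.45   18.05   -3.04   68.91    0.   -152.  ]
[ 1.  -2.4  5.3] [-0.74  0.12 -0.19] [ 0.5835 -0.1948  0.1318] [-1.8460e+01  1.8020e+01 -2.9700e+00  6.8880e+01 -1.0000e-02 -1.5015e+02] 10.88 0.0451
[ -0.2  -0.9 -25.5] [-0.24 -0.14 -0.03] [ 0.5813 -0.1933  0.1574] [-1.8430e+01  1.7620e+01 -2.7000e-01  7.2400e+01  7.0000e-02  1.7298e+02] 15.52 0.0448
```

View pics/aft.png

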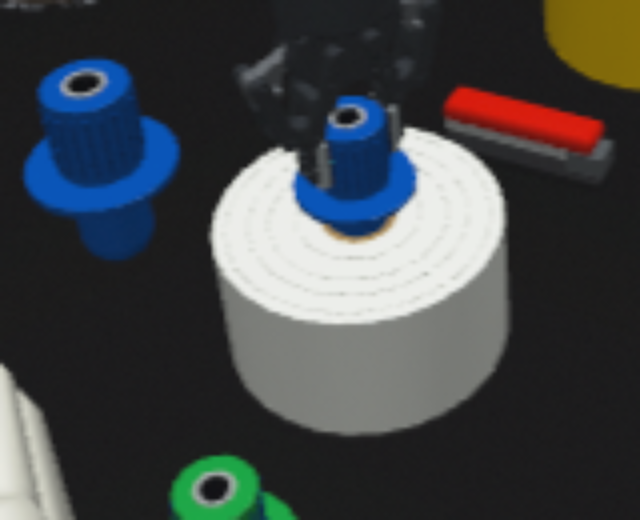

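The hub's flange now stands clear of the paper at about (355,190), and the roll still looks flat. But the pull is 25 N after the turning stopped, so I'll ease off first and then check the heights.

```bash
python3 - <<'E'
from meas import *
w=np.array([.5828,-.1944])
def hz(fn,c):
    P=pts(c); col=c['color'].astype(int); d=np.linalg.norm(P[...,:2]-w,axis=-1); ok=c['z_map']>0
    m=ok&(d>.06)&(d<.09)&(abs(P[...,2]-.11)<.02)&(col.min(-1)>110); 
    A=np.c_[P[m][:,:2]-w,np.ones(m.sum())]; s=np.linalg.lstsq(A,P[m][:,2],rcond=None)[0]
    b=ok&(d<.05)&(d>.03)&(col[...,2]>col[...,0]+50); print(fn,'plane',s.round(4),'blue ring z',np.percentile(P[b][:,2],[10,50,90]).round(4) if b.sum() else None)
def st(): 
    s=arm.read_state(); print(np.round(s['contact_force'],1),np.round(s['moment'],2),np.round(s['ee_pos'],4),round(s['time'],2))
hz('before',dict(np.load('pics/scene.npz'))); hz('after',dict(np.load('pics/after_s.npz')))
p=np.array(arm.read_state()['ee_pos']); p[:2]=w
arm.move_l([*w,.1578],feed=.02); st(); hz('eased',arm.camera('scene'))
E
```

```text
before plane [0.0005 0.0007 0.102 ] blue ring z [0.1052 0.1076 0.1092]
after plane [ 0.0021 -0.0011  0.1019] blue ring z [0.13   0.1332 0.1353]
[ -2.5   1.6 -18.9] [0.41 0.8  0.04] [ 0.5817 -0.1935  0.1574] 15.87
eased plane [0.0007 0.0011 0.102 ] blue ring z [0.1304 0.133  0.1346]
```

```bash
python3 - <<'E'
from meas import *
w=np.array([.5828,-.1944]); a=np.arctan2(w[1],w[0])
D=np.array([[np.cos(a),np.sin(a),0],[np.sin(a),-np.cos(a),0],[0,0,-1.]])
f=lambda z,q6:[*np.array(arm.inverse_kinematics([*w,z],D))[:5],q6]
def st(): 
    s=arm.read_state(); print(np.round(s['contact_force'],1),np.round(s['moment'],2),np.round(s['ee_pos'],4),round(s['time'],2),round(s['width'],4))
arm.goto_joints(f(.157,172)); st()
arm.goto_joints(f(.157,140)); st()
arm.goto_joints(f(.165,-40)); st()
c=snap('scene','free')
P=pts(c); d=np.linalg.norm(P[...,:2]-w,axis=-1); col=c['color'].astype(int)
b=(c['z_map']>0)&(d<.05)&(d>.03)&(col[...,2]>col[...,0]+50);print(np.percentile(P[b][:,2],[10,50,90]).round(4))
E
```

```text
[ -5.    3.9 -14.3] [0.87 1.19 0.13] [ 0.5824 -0.1937  0.1574] 16.17 0.0448
[-4.6  3.3 -9.2] [0.91 1.23 0.16] [ 0.5831 -0.1939  0.1587] 16.76 0.0446
[-9.3  2.8 -1.9] [ 0.67  2.64 -0.1 ] [ 0.5821 -0.1945  0.168 ] 19.41 0.045
[0.1418 0.1439 0.1459]
```

```bash
python3 - <<'E'
from meas import *
w=np.array([.5828,-.1944]); y=np.array([.5334,.2184])
def st(): 
    s=arm.read_state(); print(np.round(s['contact_force'],1),np.round(s['moment'],2),np.round(s['ee_pos'],4),round(s['time'],2),round(s['width'],4)); return s
arm.move_l([*w,.19],feed=.05); st()
arm.move_l([*w,.235],feed=.08); arm.hold(.2);s=st()
a=np.arctan2(y[1],y[0]); q=np.array(s['q']); 
D=np.array([[np.cos(a),np.sin(a),0],[np.sin(a),-np.cos(a),0],[0,0,-1.]])
q=np.array(arm.inverse_kinematics([*y,.235],D)); q[5]=90
arm.goto_joints(list(q)); arm.hold(.4); st()
a=[snap(n,f'over_{n}') for n in('top','scene','wrist')]
for n,c in zip(('top','scene','wrist'),a):
    P=pts(c); col=c['color'].astype(int); ok=c['z_map']>0; d=np.linalg.norm(P[...,:2]-y,axis=-1); b=ok&(d<.07)&(col[...,2]>col[...,0]+50)
    for l,h in((.247,.275),(.2,.217),(.14,.19)):
        m=b&(P[...,2]>l)&(P[...,2]<h)
        if m.sum()>20: print(n,l,circ(P[m]),m.sum(),P[m].mean(0).round(4))
    m=ok&(d<.12)&(abs(P[...,2]-.102)<.006); print(n,'roll',circ(P[m]),m.sum())
    dw=np.linalg.norm(P[...,:2]-w,axis=-1); m=ok&(dw<.12)&(abs(P[...,2]-.102)<.006)
    if m.sum()>50: print(n,'white',circ(P[m]),P[m][:,2].mean().round(4))
cv2.imwrite('pics/over.png',np.hstack([cv2.resize(a[1]['color'][80:330,200:450,::-1],(400,400)),cv2.resize(a[2]['color'][:,120:520,::-1],(400,400))]))
E
```

```text
[-0.5 -0.2 -1.7] [-0.01  0.02  0.03] [ 0.5835 -0.1947  0.1909] 20.11 0.0449
[ 0.3 -1.  -2.3] [ 0.06  0.05 -0.  ] [ 0.5825 -0.1943  0.2343] 21.02 0.0447
[ 0.2  0.9 -1.7] [ 0.01 -0.04  0.02] [0.5335 0.2182 0.235 ] 23.38 0.0447
top roll [531.2 217.1  94.5 531.5 217.1  93.7] 269
top white [ 580.3 -193.2   96.1  579.5 -193.9   94.3] 0.1022
scene 0.247 [536.7 215.   25.7 537.1 214.   23.8] 119 [0.5391 0.2078 0.2578]
scene 0.2 [537.1 214.4  41.5 535.1 214.4  39.5] 163 [0.5436 0.2013 0.211 ]
scene 0.14 [537.6 210.2  18.3 535.3 212.8  18.3] 102 [0.5423 0.2037 0.1744]
scene roll [531.7 216.5  98.8 532.9 215.8  95.3] 1326
scene white [ 579.8 -197.    97.2  581.6 -195.4   94.7] 0.1019
wrist 0.247 [534.9 218.1  24.4 534.4 218.6  23.6] 8004 [0.5324 0.2235 0.2613]
wrist 0.2 [533.3 220.6  38.9 533.7 219.3  38.4] 5367 [0.526  0.2383 0.2131]
wrist roll [533.7 218.5  94.9 533.7 218.6  94.4] 21817
```

View pics/over.png

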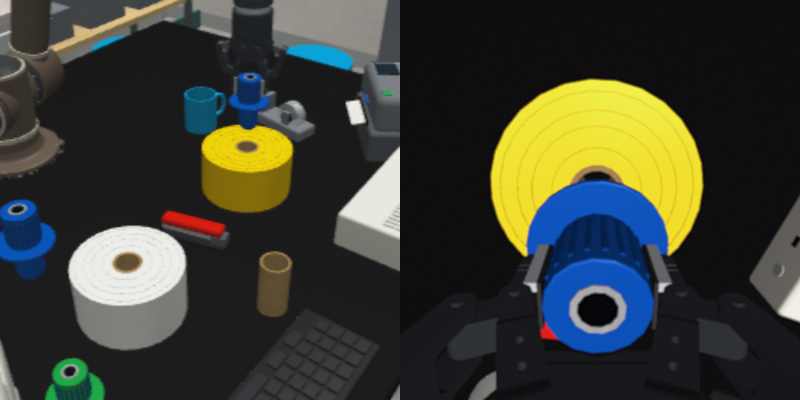

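The left picture shows the white roll empty and flat, and the hub held upright over the yellow roll. On the right the hub is in line with the yellow core, where the wrist fit agrees within 1 mm. Now I insert it, watching the force.

```bash
python3 - <<'E'
from h import *
y=np.array([.5334,.2184])
def st(): 
    s=arm.read_state(); print(np.round(s['contact_force'],1),np.round(s['moment'],2),np.round(s['ee_pos'],4),round(s['time'],2)); return s
arm.move_l([*y,.19],feed=.1); st()
z=.19
while z>.129:
    z-=.006 if z>.14 else .0015
    arm.move_l([*y,z],feed=.03); s=st(); f=s['contact_force']
    if np.hypot(f[0],f[1])>12 or f[2]>16: print('stop');break
E
```

```text
[-0.5  0.2 -1.4] [-0.04 -0.01 -0.  ] [0.5334 0.2184 0.1902] 24.13
[-0.4  0.2 -1.6] [0.02 0.03 0.  ] [0.5334 0.2184 0.1841] 24.48
[-0.  -0.  -1.6] [-0.04 -0.03 -0.01] [0.5332 0.2183 0.1777] 24.83
[ 0.5 -0.9 -1.4] [ 0.04 -0.01 -0.09] [0.5332 0.2183 0.1717] 25.18
[-0.5  1.2 -2.2] [ 0.3   0.3  -0.02] [0.5329 0.2185 0.1655] 25.53
[ 1.1  1.2 -1.4] [ 0.22 -0.25 -0.03] [0.5338 0.2184 0.1599] 25.88
[ 1.5  1.6 -2.3] [ 0.13 -0.41  0.04] [0.5334 0.2183 0.1534] 26.23
[ 1.3  0.2 -2.9] [ 0.14 -0.38  0.02] [0.5332 0.2183 0.1473] 26.58
[ 1.3  1.2 -3. ] [ 0.21 -0.34  0.01] [0.5333 0.2183 0.1414] 26.93
[ 1.6  0.6 -2.3] [ 0.21 -0.39  0.03] [0.5333 0.2184 0.1355] 27.28
[ 0.2  0.7 -0.9] [ 0.17 -0.22 -0.07] [0.5334 0.2184 0.1344] 27.53
[0.8 1.5 1.2] [ 0.1  -0.14 -0.04] [0.5334 0.2184 0.133 ] 27.78
[-0.9 -0.3  3.9] [ 0.11 -0.14  0.  ] [0.5335 0.2185 0.1318] 28.03
[-4.1 -0.9 12.9] [-0.26  0.57 -0.03] [0.5335 0.2184 0.1317] 28.28
[-6.  -2.2 21.2] [-0.55  1.43 -0.06] [0.5335 0.2185 0.1317] 28.53
stop
```

The hub stops hard at TCP z 0.1317, matching the seated height it had in the white roll, with a 21 N push. I'll ease off, release, retreat and check.

```bash
python3 - <<'E'
from meas import *
w=np.array([.5828,-.1944]); y=np.array([.5334,.2184])
arm.move_l([*y,.1305],feed=.03); print(np.round(arm.read_state()['contact_force'],1))
arm.gripper_to(.085); arm.hold(.3)
arm.move_l([*y,.25],feed=.1)
c=snap('wrist','fin_w')
q=np.array(arm.read_state()['q']); q[0]+=45; arm.goto_joints(list(q)); arm.hold(.3)
s=arm.read_state(); print(s['time'],np.round(s['contact_force'],1),s['width'])
cs=[('wrist',c)]+[(n,snap(n,f'fin_{n}')) for n in('top','scene')]
for n,c in cs:
    P=pts(c); col=c['color'].astype(int); ok=c['z_map']>0; d=np.linalg.norm(P[...,:2]-y,axis=-1); b=ok&(d<.06)&(col[...,2]>col[...,0]+50)
    f=b&(d>.028)&(d<.037); print(n,'flange z',np.percentile(P[f][:,2],[10,50,90]).round(4),'top z',np.percentile(P[b][:,2],98).round(4))
    A=np.c_[P[f][:,:2]-y,np.ones(f.sum())]; print('  flange plane',np.linalg.lstsq(A,P[f][:,2],rcond=None)[0].round(3))
    for k,o in(('y',y),('w',w)):
        d=np.linalg.norm(P[...,:2]-o,axis=-1); m=ok&(d<.12)&(abs(P[...,2]-.102)<.005)
        if m.sum()>50: print('  roll',k,circ(P[m]),np.median(P[m][:,2]).round(4))
t0=np.load('pics/top.npz')['color'].astype(int); df=np.abs(t0-cs[1][1]['color']).max(-1)
a=np.hstack([cv2.resize(cs[2][1]['color'][80:330,200:450,::-1],(400,400)),cv2.resize(cs[1][1]['color'][100:320,170:480,::-1],(400,284),)  if 0 else cv2.resize(cs[1][1]['color'][80:330,180:430,::-1],(400,400))]); cv2.imwrite('pics/fin.png',a)
cv2.imwrite('pics/diff.png',(np.clip(df*4,0,255)).astype(np.uint8))
E
```

```text
[-4.9 -1.1 11.4]
32.875 [ 0.3 -0.3 -0.6] 0.08481985458160037
wrist flange z [0.1094 0.1103 0.1112] top z 0.1613
  flange plane [-0.001 -0.001  0.11 ]
  roll y [533.7 218.6  94.8 533.7 218.6  94.4] 0.104
top flange z [0.104  0.1081 0.1128] top z 0.1654
  flange plane [-0.007  0.005  0.108]
  roll y [531.6 217.3  95.  531.4 217.   94. ] 0.1021
  roll w [ 580.3 -193.6   95.5  579.8 -193.6   94.2] 0.1023
scene flange z [0.1067 0.1086 0.1189] top z 0.1596
  flange plane [ 0.061 -0.1    0.109]
  roll y [531.3 212.3  97.6 533.  214.1  94.2] 0.1021
  roll w [ 580.7 -195.5   96.1  581.6 -195.7   94.7] 0.102
```

View pics/fin.png

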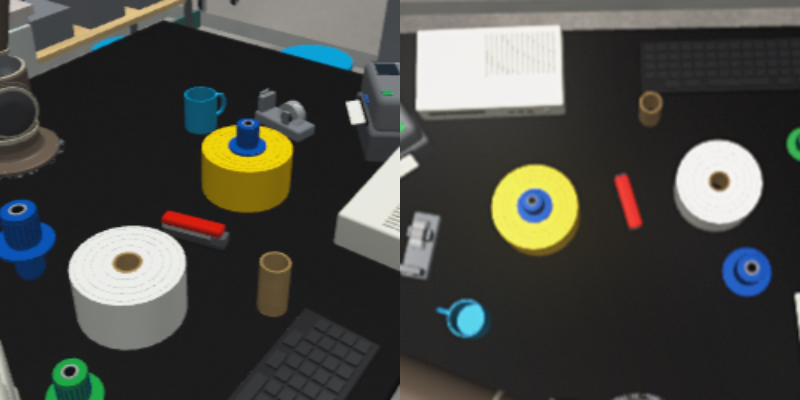

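View pics/diff.png

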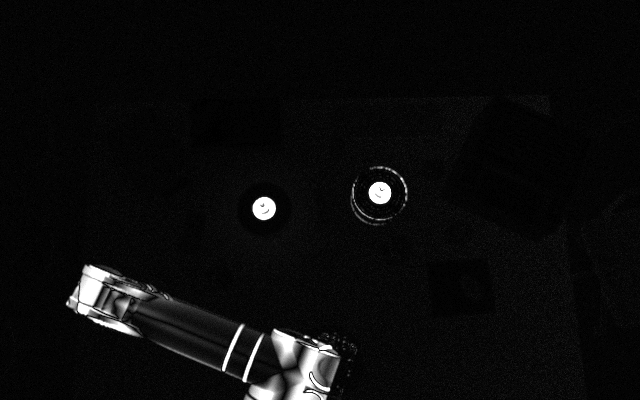

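The hub is seated upright in the yellow roll at (247,135) on the left and (535,205) on the right. The difference picture shows only the hub, the arm and a thin rim around the white roll, which moved about 1 mm. The bystanders did not move.

```bash
python3 -c "
from rig import arm
arm.job_done(); print(arm.read_state()['time'])"
```

```text
the job is handed in; nothing more can be done
the job is handed in; nothing more can be done
```

The blue hub is out of the white roll, pushed fully down into the yellow roll and released. I handed the job in at about 33 s.

**Pulling it out:** I worked the hub out with one long helical twist and pull, then a short twist back. At the end of the first sweep the pull reached 25 N, close to the roll's weight. Depth images then showed the white roll's top still flat at 0.102 m.

**Seating it:** The hub came to a hard stop in the yellow core at the same height it had in the white one, with a 21 N push. After release, the wrist camera put the flange top 6.3 mm above the paper, against the 6 mm flange, and level. The scene camera's tilt fit disagreed, because the grip spoils it in that view.

**Surroundings:** The before/after picture shows no movement of the stapler, mug, empty core, tape dispenser, marker cup or yellow roll. The white roll lies flat but shifted by about 1 mm during the twisting. The gripper was open and clear of everything at hand-in.

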